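Dock the sample carrier round the bend

TASK

Slide the sample carrier along the track, round the bend and up to the reading dock, keeping it upright on the track floor and only ever bearing lightly on the rails (keep below 10 N). The bend and the dock's stop have been set by hand, so go by feel: press the carrier home against the stop with about 8 to 10 N for half a second, let go of it there, and swing the keeper arm shut behind the vial. Leave the other things on the bench alone.

Things in the scene. Friction and masses are not known exactly. Their poses are not given: they have to be found in the camera images.
- carrier_mid (a point): The carrier: round white puck, 50 mm diameter, 30 mm high, with an upright square amber vial (24 x 24 mm, 30 to 64 mm above the underside, sides along this point's x and y axes) and black cap (22 mm round, to 80 mm); one rigid piece, about 0.2 kg, slippery foot. Point on its axis 40 mm above its underside, 44 mm above the bench (it stands on the 4 mm track floor in the infeed leg). Hold it by the vial.
- track: L-shaped track fixed on the bench: 4 mm floor plate, steel rails to 32 mm above the bench. Origin on the bench at the bend's nominal centre of curvature. Track axes, mm: infeed leg centre line x=-70, y from -135 (closed) to 0, travelled to +y; then the bend; then outfeed leg centre line y=70, x from 0 to 180, travelled to +x. Legs 68 mm wide between rails.
- bend_nominal (a point): Middle of the bend's nominal centre line (quarter circle, radius 70 mm about the track origin, track axes (-49.5, 49.5) mm), on the track floor. The bend's two curved rails are one rigid piece 53 mm wide inside, with mouths flaring at 20 degrees, 38 mm long, onto both legs.
- bend_centre (a point): Nominal centre of curvature of the bend, 32 mm above the bench (rail-top height). The real bend is set by hand: it sits shifted as a whole by up to 9 mm either way along the diagonal from this point to the bend's middle, track direction (-1, 1)/sqrt 2. It is rigid there and the shift is not measured: feel for it.
- dock: White dock at the end of the outfeed leg, axes parallel to the track's. Origin on the bench, on the outfeed centre line, in the face (towards -x) of its 60 mm wide, 40 mm high block. A rubber-faced stop, 26 mm wide, stands 4 to 14 mm out of the face; rigid, its setting not measured. With the puck bearing on the stop its axis is at dock x = -29 to -39 mm.
- keeper (a joint): Keeper: flat steel arm 88 mm long, 8 mm wide, 40 to 46 mm above the bench, on a vertical pivot at dock axes (-65, 56) mm. Angle in rad, growing anticlockwise from above: 0 = arm along dock -x beside the leg (open), 1.57 = along dock -y across the channel behind the vial (closed; end stop 1.62). Starts -0.5 to 0; stays where left (0.05 N m friction).
- keeper_pin (a point): Centre of the black upright pin on the keeper arm by which it is swung: 12 mm diameter, 46 to 80 mm above the bench, 35 mm from the pivot; the point is 68 mm above the bench.
- spare_puck: Empty white puck 50 mm in diameter, 30 mm high, on the bench inside the track's elbow; leave alone (origin at its underside).
- clampknob: Dark steel knob 32 mm in diameter, 34 mm high, near the track; leave alone (origin at its underside).
- beaker: Glass beaker 84 mm in diameter, 110 mm high; leave alone (origin at its underside).
- steel_mug: Steel mug 100 mm in diameter, 120 mm high; leave alone (origin at its underside).
- reagent: Amber bottle 68 mm in diameter, 150 mm high; leave alone (origin at its underside).
- sample_jar: Glass jar 60 mm in diameter, 70 mm high; leave alone (origin at its underside).
- hexdriver: Screwdriver 170 mm long lying on the bench; leave alone (origin at its underside).
- carrier: The same carrier as a body; its origin is the centre of the puck's underside.
Things that resemble listed ones, but are neither listed nor needed, are in the scene too. What is shaped like the dock but purple or yellow is not meant.

How it is judged (in metres and radians):
On the way, in this order (a step that is already met when the one before it is completed fails the run):
1. the carrier has come round the bend on the track floor (x of carrier_mid in the frame of track above 0.03 m and y of carrier_mid in the frame of track above 0.045 m and height (world z) of carrier_mid below 0.05 m), for 0.1 s.
2. the carrier is pressed home against the dock's stop with more than 5 N for 0.3 s (x of carrier_mid in the frame of dock between -0.0425 and -0.026 m and y of carrier_mid in the frame of dock between -0.013 and 0.013 m and height (world z) of carrier_mid below 0.05 m and contact force between carrier and dock above 5 N), for 0.3 s.
At the end, for the whole second after the job is handed in: The carrier stands upright (within 0.1 rad) and at rest on the track floor at the dock, its axis 26 to 42.5 mm in front of the dock's face and within 13 mm of the centre line, and the keeper is closed (angle above 1.4 rad) (x of carrier_mid in the frame of dock between -0.0425 and -0.026 m and y of carrier_mid in the frame of dock between -0.013 and 0.013 m and height (world z) of carrier_mid below 0.05 m and value of joint keeper above 1.4 rad and angle between carrier_mid's own z axis and vertical below 0.1 rad and linear speed of carrier below 0.01 m/s); the robot touches nothing.
It fails at once if the carrier presses on the rails of the track with more than 15 N (contact force between carrier and track above 15 N).
It fails at once if the carrier presses on the dock with more than 18 N (contact force between carrier and dock above 18 N).
It fails at once if the carrier is lifted off the track floor by more than 9 mm (height (world z) of carrier_mid above 0.053 m).
It fails at once if the carrier is tipped by more than 0.35 rad (angle between carrier_mid's own z axis and vertical above 0.35 rad).
It fails at once if another thing on the bench is moved by more than 20 mm (distance of any of spare_puck, clampknob, beaker, steel_mug, reagent, sample_jar, hexdriver from where it was at the start of the episode above 0.02 m).
It also fails if it takes over 72 s, if anything falls off the work surface, if the arm or the gripper's body presses on something with over 40 N, if the wrist force passes 120 N, or if a joint passes its speed limit or range.

ROBOT

A 6-joint arm with a two-finger parallel gripper is mounted at the origin on the work surface. World frame = base frame: x ahead of the robot, y to its left, z up, the work surface at z = 0. Lengths are in mm, angles in rad, forces in N, time in s.
With the tool pointing down it reaches from about 375 to 900 mm from the base axis. Payload 3.1 kg.
Tool frame: the origin (TCP) lies on the centre line of the jaws, within the pads' length; the fingertips stand 14 mm ahead of it and the grasp point (between the pads) lies 5 mm behind it (r.tips_ahead is the distance from the TCP to the fingertips, in mm); z points along the fingers, y is the line along which they close (so a half turn about z gives the same grasp; the last joint's range is limited). The gripper opens to 87 mm and grips with 3 to 60 N. Pads are 19 mm wide; open, the fingers measure 117 mm over their backs; the gripper's body (75 mm by 190 mm) begins 51 mm behind the grasp point.
Start: joints at [-1.425, 0.527, 1.433, -0, 1.181, -0.178], TCP at [199.472, -592.29, 236.548] pointing down, gripper open.
Joint ranges: [-3.08, 3.08], [-0.75, 2.2], [0.22, 2.44], [-1.43, 4.57], [0, 2.65], [-2.85, 2.85]. Speed limits (rad/s): [2.79, 2.79, 3.14, 3.14, 3.14, 3.14].

INTERFACE

Orientations are given as a unit quaternion [w, x, y, z].
In Python, from rig import r, imaging, workorder, spotter gives the robot as it stands.
- The arm moves only by the tool servo_tool, never from a script. Its argument "increments" is a list that holds one entry, the list of rows, each a list of 7 numbers: the shift along the tool's x, y, z in m, then the turn, a rotation vector about the tool's x, y, z in rad, then the closure, from -1 (fully open) to 1 (shut). In form: [[[x, y, z, ax, ay, az, claw], ...]]. A call has 1 to 5 rows; each row shifts and turns the commanded pose from where the row before left it, along the tool's axes as they then stand; what a row does not reach is not made up. A row lasts 1/10 s, in which the tool goes at most 50 mm and 8.59 degrees, less where a joint would pass 70% of its speed; a pose out of reach is approached as far as the arm can. A call with a gripper value outside its range is refused whole. The fingers move at their own pace and stop on an object; "newtons" is the grip in N (left out, the last holds). Time passes only in rows, so rows that do not move let the fingers close. It gives the time, the measured TCP pose, the force, the opening and the grip force at its end, in the units of the state.
- r.get_state(): the state, without advancing time (a new reading comes with each control period).
- imaging.grab_frame(name): name is "side" or "top"; returns a dict with "pixels" (384x512x3 uint8, red, green, blue), "vfov" (degrees; the focal length in pixels is half the picture's height over the tangent of half this angle, whatever the lens; pixels are square), "cx", "cy" (the principal point, pixels), "rvec" (rotation vector, rad) and "tvec" (3), from world to camera coordinates, as OpenCV has them. Camera axes: x right, y down, z forward; pixel columns grow to the right and rows downward; lengths in mm; the calibration is good to about 2 mm. A picture is of the moment at which its call begins. There is no depth.
- workorder.job_done(): hands the job in; it is judged then, once.
Trained networks look in a picture, given as the dict that the camera call returned (one of the last four; its "shot" number tells which), for a name from the list of things; names that differ only in an ending like _2 or _b are one class to them, and where a whole thing is asked for, a point or a joint stands for the part that bears it (a point fixed in the world has none). Each returns a list of dicts, best first, with "confidence" (0 to 1); they miss things now and then, are a little off and sometimes report something else, mostly with a low value. They report only what shows in the picture. A call takes as long as a camera call. They do not tell look-alikes from the thing itself.
- spotter.search_frame(picture, label): "bbox" ([centre column, centre row, width, height] as shares, 0 to 1, of the picture: columns of its width, rows of its height, round what is visible of it).
- spotter.outline_of(picture, label): "mask" (384x512 bool, what is visible of it) and "bbox" ([centre column, centre row, width, height] as shares, 0 to 1, of the picture: columns of its width, rows of its height, round what is visible of it).
The state is a dict: "time_s": time; "q": joint angles; "dq": joint speeds; "tau": joint torques, N m; "eef_pos": TCP position; "eef_rot": TCP orientation; "force": force on the tool from outside, world axes, zero at the start; "moment": the same for the moment, N m; "width": opening from 0.0 (shut) to 1.0 (fully open); "finger_force": force on a finger pad.
Only numpy, scipy, OpenCV 4.12 (cv2) and the standard library are available. Lean on these libraries where they do the work, as an engineer would, in place of code of your own. Each camera call takes 0.05 s, during which the arm holds its last target. There are 200 camera calls.

## Working session

There is one attempt and no reset: what is moved stays moved. The work goes in short steps, Python scripts to look and compute and a tool call to move; the robot and the scene stay as the last step left them, time stands still between calls to the robot, and variables do not carry over. Pictures are saved under pics/ and viewed, at most 10 in all, crops included, and the job is handed in when it is done.

Besides the shell and the picture viewer there is one more tool, called after "Request:" as a command line: name --argument value ..., lists and objects as JSON in quotes. servo_tool: Moves the arm, as the interface text tells. Its arguments: {"type":"object","properties":{"increments":{"type":"array"},"newtons":{"type":"number"}},"required":["increments"]}

```bash
mkdir -p pics; ls; python3 - <<'E'
from rig import r, imaging, spotter
import cv2,numpy as np,pickle
print(r.get_state())
ims=[]
for n in("top","side"):
    f=imaging.grab_frame(n); pickle.dump(f,open(f'{n}.pkl','wb'))
    print(n,f['vfov'],f['cx'],f['cy'],f['rvec'],f['tvec'],f.keys())
    cv2.imwrite(f'pics/{n}0.png',cv2.resize(f['pixels'][:,:,::-1],(800,600)))
    for l in("carrier","track","dock","keeper","keeper_pin","spare_puck","clampknob"):
        for d in spotter.search_frame(f,l)[:3]:
            b=d['bbox'];print(n,l,round(d['confidence'],2),np.round([b[0]*512,b[1]*384,b[2]*512,b[3]*384],1))
E
```

```text
pics
{'time_s': 0.0, 'q': array([-1.42448416e+00,  5.28443606e-01,  1.43392557e+00, -1.85659915e-05,
        1.18135466e+00, -1.78547798e-01]), 'dq': array([ 0.00022396, -0.00022559, -0.000496  , -0.00109743, -0.00086768,
       -0.00017719]), 'tau': array([-9.03128512e-04, -4.40043783e+01, -1.76590240e+01,  6.31198031e-02,
        5.82508149e-02, -1.52128173e-04]), 'eef_pos': array([ 199.37547316, -591.60316863,  235.57804295]), 'eef_rot': array([-1.06559495e-03,  9.86836097e-01,  1.61720076e-01,  8.59129785e-06]), 'force': array([ 0.1182319 ,  0.94259581, -0.51059328]), 'moment': array([-0.02398401, -0.0337553 , -0.00132017]), 'finger_force': 0.0, 'width': 0.9975991678350156}
top 53.898600183499106 253.4620116504374 189.5639624175812 [ 2.17413675 -2.20326293  0.10547929] [  15.50107796  572.86240732 1124.46658348] dict_keys(['pixels', 'vfov', 'cx', 'cy', 'rvec', 'tvec', 'shot'])
top carrier 0.6 [272.  213.6  18.2  18.6]
top track 0.77 [248.6 194.4 103.2  98.4]
top dock 0.86 [201.3 180.6  36.5  67.9]
top dock 0.83 [180.3 296.1  37.   69.1]
top dock 0.68 [339.4 288.5  29.5  71.4]
top
[... 341 characters left out ...]
74172483  1.17651221] [ 529.34826522  167.23684878 1181.04228905] dict_keys(['pixels', 'vfov', 'cx', 'cy', 'rvec', 'tvec', 'shot'])
side carrier 0.7 [272.3 189.6  19.   23.8]
side track 0.71 [240.7 206.3  99.9  66.2]
side dock 0.96 [337.2 163.2  30.1  25.5]
side dock 0.68 [216.2 228.6  64.1  33.6]
side dock 0.67 [332.8 280.   70.4  46.8]
side keeper 0.66 [234.7 235.7  27.6  17.7]
side keeper 0.62 [345.7 294.1  37.4  17.5]
side keeper 0.4 [215.4 148.8  15.6  14.1]
side keeper_pin 0.66 [347.  294.   36.7  18.1]
side keeper_pin 0.58 [233.6 238.6  27.5  14. ]
side spare_puck 0.47 [236.2 194.4  14.2  16.2]
side clampknob 0.69 [233.1 235.5  29.9  17.8]
side clampknob 0.42 [215.1 199.9   9.   15.7]
```

View pics/top0.png

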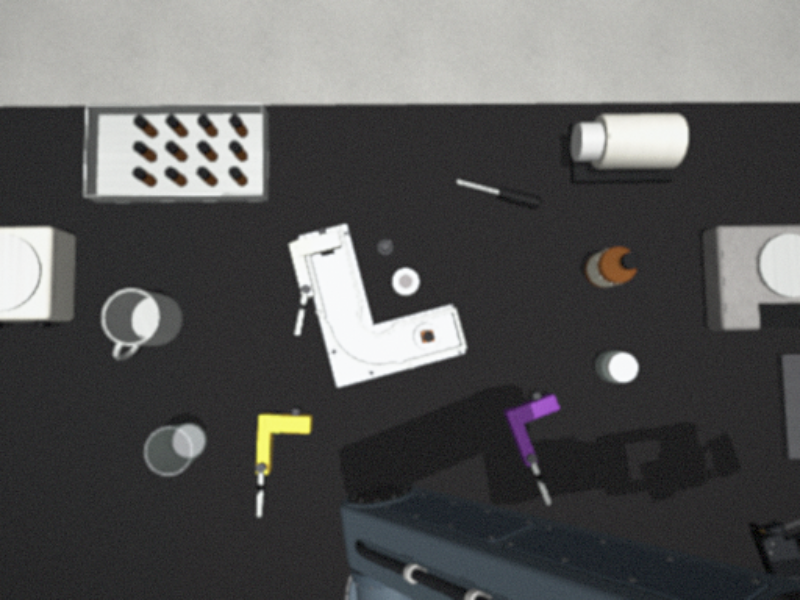

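```bash
python3 - <<'E'
import cv2,pickle
f=pickle.load(open('side.pkl','rb'))['pixels'][:,:,::-1]
g=pickle.load(open('top.pkl','rb'))['pixels'][:,:,::-1]
cv2.imwrite('pics/sidec.png',cv2.resize(f[140:290,160:360],(800,600),interpolation=cv2.INTER_CUBIC))
cv2.imwrite('pics/topc.png',cv2.resize(g[130:265,160:340],(800,600),interpolation=cv2.INTER_CUBIC))
E
```

```text
(no output)
```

View pics/sidec.png

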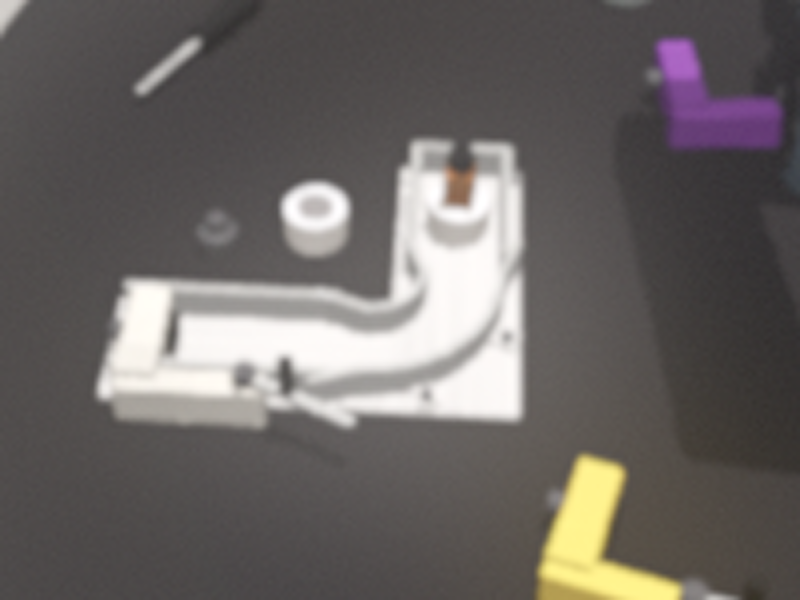

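View pics/topc.png

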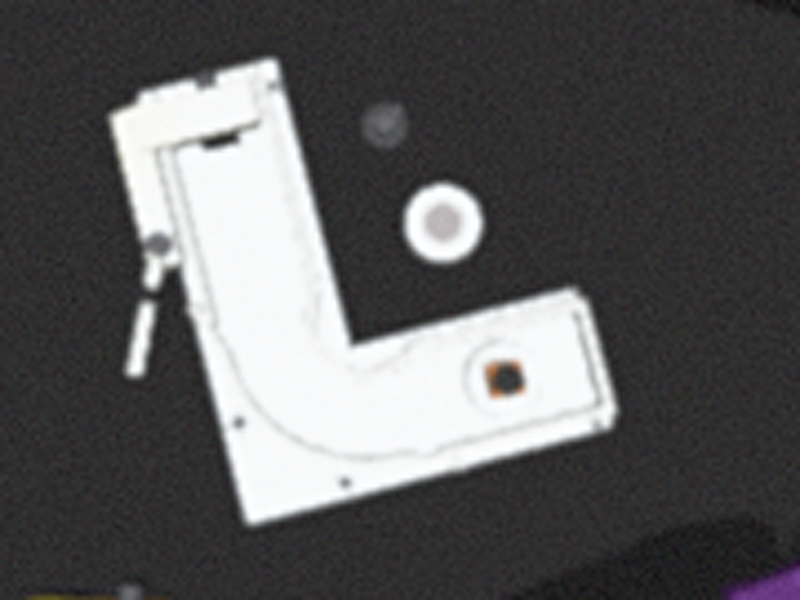

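Top and side views show the white L-track with carrier (crop 505,378), white dock top-left, and the keeper pivot/pin at (157,243)/(150,293). Backproject the features.

```bash
cat > h.py <<'E'
import numpy as np,cv2,pickle
def cam(f):
    R=cv2.Rodrigues(np.array(f['rvec'],float))[0];t=np.array(f['tvec'],float)
    return R,t,192/np.tan(np.radians(f['vfov']/2))
def bp(f,u,v,z):
    R,t,F=cam(f); d=R.T@np.array([(u-f['cx'])/F,(v-f['cy'])/F,1]);c=-R.T@t
    return c+d*(z-c[2])/d[2]
def pj(f,p):
    R,t,F=cam(f);q=R@np.array(p,float)+t;return np.array([f['cx']+F*q[0]/q[2],f['cy']+F*q[1]/q[2]])
E
python3 - <<'E'
from h import *
T=pickle.load(open('top.pkl','rb'));S=pickle.load(open('side.pkl','rb'))
print('campos',*[-(cam(f)[0].T@cam(f)[1]) for f in(T,S)])
P={'outer elbow':(248,523,4),'inner elbow':(350,345,4),'infeed inner end':(577,288,4),'infeed outer end':(615,415,4),'outfeed end inner':(275,58,4),
'dock face a':(265,120,40),'dock face b':(160,148,40),'dock corner':(110,118,40),'stop l':(205,143,20),'stop r':(240,132,20),'pivot':(157,243,46),'pin':(150,291,80),'kend':(135,375,46),'cap':(509,378,80),'vial':(505,379,64),'puck':(443,222,30),'linea':(440,452,32),'lineb':(600,408,32),'outl a':(170,160,32),'outl b':(200,310,32),'clsd a':(577,312,4),'clsd b':(600,405,4)}
for k,(u,v,z) in P.items(): print(k,bp(T,160+u*.225,130+v*.225,z).round(1))
Q={'cap':(462,158,72),'vialbase':(459,205,34),'outer elbow':(522,418,4),'infeed oend':(514,150,32),'infeed iend':(414,146,32),'dock end':(125,282,40),'pin':(286,360,80),'pivot':(243,372,52),'kend':(352,420,43),'dockface a':(170,290,40),'dockface b':(162,370,40)}
for k,(u,v,z) in Q.items(): print('S',k,bp(S,160+u*.25,140+v*.25,z).round(1))
E
```

```text
campos [ 481.93949839   27.66143603 1166.10714917] [270.75802154 867.92000393 936.18566458]
outer elbow [398.5 124.7   4. ]
inner elbow [519.4  53.6   4. ]
infeed inner end [ 556.9 -104.5    4. ]
infeed outer end [ 468.6 -128.9    4. ]
outfeed end inner [721.  103.9   4. ]
dock face a [671.2 108.6  40. ]
dock face b [652.9 179.5  40. ]
dock corner [673.7 213.2  40. ]
stop l [659.  151.3  20. ]
stop r [666.4 127.3  20. ]
pivot [587.9 180.8  46. ]
pin [553.6 180.8  80. ]
kend [500.  195.6  46. ]
cap [494.3 -50.6  80. ]
vial [493.8 -49.1  64. ]
puck [601.4 -11.2  30. ]
linea [445.8  -6.7  32. ]
lineb [ 473.8 -115.1   32. ]
outl a [645.8 173.8  32. ]
outl b [543.5 153.9  32. ]
clsd a [ 540.2 -104.2    4. ]
clsd b [ 475.6 -118.7    4. ]
S cap [491.3 -58.   72. ]
S vialbase [488.5 -44.8  34. ]
S outer elbow [393.4 123.8   4. ]
S infeed oend [ 463.5 -123.4   32. ]
S infeed iend [ 543.  -102.9   32. ]
S dock end [702.9 118.3  40. ]
S pin [548.9 185.2  80. ]
S pivot [583.  182.5  52. ]
S kend [499.2 192.7  43. ]
S dockface a [667.6 115.5  40. ]
S dockface b [642.7 189.2  40. ]
```

```bash
cat >> h.py <<'E'
TH=np.radians(14.3);O=np.array([544.3,38.6]);C,Sn=np.cos(TH),np.sin(TH);RT=np.array([[C,-Sn],[Sn,C]])
def w(x,y): return O+RT@np.array([x,y],float)   # track->world mm
def trk(p): return RT.T@(np.array(p[:2],float)-O)
def rep(x,y,z,yaw=None):
    from rig import r
    from scipy.spatial.transform import Rotation as Ro
    s=r.get_state();q=s['eef_rot'];M=Ro.from_quat([q[1],q[2],q[3],q[0]]).as_matrix()
    p=s['eef_pos'];d=np.r_[w(x,y),z]-p;y0=np.degrees(np.arctan2(M[1,0],M[0,0]))
    print('t',round(s['time_s'],2),'pos',p.round(1),'trk',trk(p).round(1),'yaw_t',round(y0-14.3,1),'tilt',M[:,2].round(3),'q6',s['q'][5].round(2),'F',s['force'].round(1),'w',round(s['width']*87,1),'tool move mm',(M.T@d).round(1))
E
python3 - <<'E'
from h import *
from scipy.ndimage import map_coordinates as mc
for n in('top','side'):
    f=pickle.load(open(n+'.pkl','rb'));g=f['pixels'].astype(float).mean(2)
    print(n)
    # outer rail inner edge: profile over radius about shifted centre s
    best=[]
    for s in np.arange(-10,10.1,1):
        row=[]
        for rr in(96.5,):
            v=[]
            for a in np.radians(np.arange(100,171,3)):
                c=np.array([-s,s])/2**.5
                p=np.r_[w(*(c+rr*np.array([np.cos(a),np.sin(a)]))),32];u=pj(f,p);v.append(mc(g,[[u[1]],[u[0]]],order=1)[0])
            row.append(np.mean(v))
        v=[]
        for a in np.radians(np.arange(115,156,3)):
            u=pj(f,np.r_[w(*(c+43.5*np.array([np.cos(a),np.sin(a)]))),32]);v.append(mc(g,[[u[1]],[u[0]]],order=1)[0])
        best.append((s,round(row[0]),round(np.mean(v))))
    print(best)
    px=f['pixels'].astype(int);m=((px[:,:,0]-px[:,:,2])>40).astype(np.uint8)
    m[:170]=0;m[240:]=0;m[:,:240]=0;m[:,300:]=0
    ys,xs=np.nonzero(m);print(len(xs),xs.mean(),ys.mean(),cv2.minAreaRect(np.c_[xs,ys].astype(np.float32)))
    u,v=(xs.mean(),ys.mean());print(bp(f,u,v,64 if n=='top' else 49).round(1))
    if n=='top': cv2.imwrite('pics/vial.png',cv2.resize(f['pixels'][200:228,256:290,::-1],(680,560),interpolation=cv2.INTER_CUBIC))
rep(-70,-74,250)
E
```

```text
top
[(np.float64(-10.0), 249, 249), (np.float64(-9.0), 249, 249), (np.float64(-8.0), 249, 250), (np.float64(-7.0), 249, 249), (np.float64(-6.0), 249, 249), (np.float64(-5.0), 249, 248), (np.float64(-4.0), 249, 247), (np.float64(-3.0), 249, 246), (np.float64(-2.0), 249, 245), (np.float64(-1.0), 248, 244), (np.float64(0.0), 246, 244), (np.float64(1.0), 243, 244), (np.float64(2.0), 239, 245), (np.float64(3.0), 234, 246), (np.float64(4.0), 231, 247), (np.float64(5.0), 229, 247), (np.float64(6.0), 229, 248), (np.float64(7.0), 232, 249), (np.float64(8.0), 236, 249), (np.float64(9.0), 241, 249), (np.float64(10.0), 244, 249)]
18 272.1111111111111 214.44444444444446 ((273.1153564453125, 215.07693481445312), (7.2562971115112305, 7.2562971115112305), 78.69007110595703)
[496.3 -44.8  64. ]
side
[(np.float64(-10.0), 249, 168), (np.float64(-9.0), 249, 174), (np.float64(-8.0), 249, 181), (np.float64(-7.0), 249, 188), (np.float64(-6.0), 249, 195), (np.float64(-5.0), 249, 202), (np.float64(-4.0), 249, 208), (np.float64(-3.0), 249, 213), (np.float64(-2.0), 249, 218), (np.float64(-1.0), 249, 221), (np.float64(0.0), 248, 223), (np.float64(1.0), 248, 224), (np.float64(2.0), 247, 224), (np.float64(3.0), 246, 222), (np.float64(4.0), 245, 219), (np.float64(5.0), 243, 214), (np.float64(6.0), 241, 208), (np.float64(7.0), 238, 201), (np.float64(8.0), 234, 193), (np.float64(9.0), 230, 185), (np.float64(10.0), 225, 177)]
46 274.32608695652175 185.97826086956522 ((274.2500305175781, 186.25), (6.079599857330322, 7.8446455001831055), 11.309932708740234)
[492.6 -52.3  49. ]
t 0.8 pos [ 199.5 -592.3  236.6] trk [-490.  -526.2] yaw_t 4.3 tilt [ 0. -0. -1.] q6 -0.18 F [-0.   0.3 -0.8] w 86.6 tool move mm [ 452.8 -419.3  -13.4]
```

View pics/vial.png

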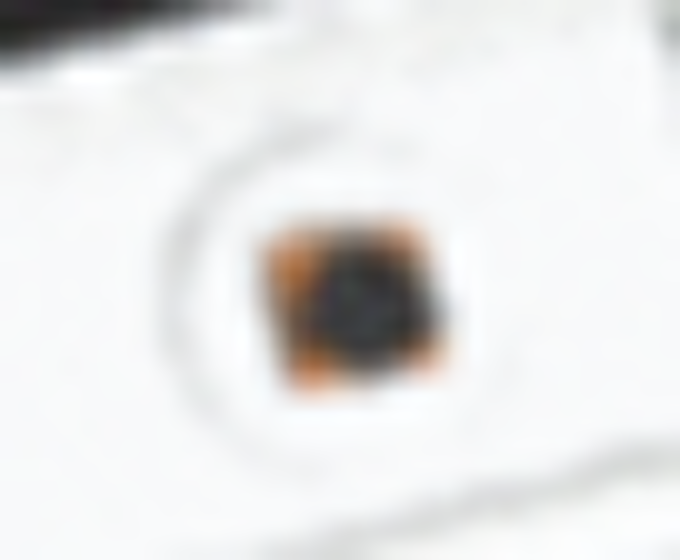

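Vial sides (near (350,300) in the crop) are aligned with the track within a few degrees; bend shift looks like roughly +3 to +6 mm outward. Plan the approach with the half turn (needed for joint 6 range later).

```bash
python3 - <<'E'
from h import *
d=np.array([452.8,-419.3,0])/21
for i in range(21):
    a=-i*0.146; c,s=np.cos(a),np.sin(a)   # tool turned by a about its z
    v=np.array([c*d[0]+s*d[1],-s*d[0]+c*d[1]])/1000
    print([round(float(v[0]),4),round(float(v[1]),4),0.005,0,0,-0.146,-1])
E
```

```text
[0.0216, -0.02, 0.005, 0, 0, -0.146, -1]
[0.0242, -0.0166, 0.005, 0, 0, -0.146, -1]
[0.0264, -0.0129, 0.005, 0, 0, -0.146, -1]
[0.028, -0.0089, 0.005, 0, 0, -0.146, -1]
[0.029, -0.0048, 0.005, 0, 0, -0.146, -1]
[0.0294, -0.0005, 0.005, 0, 0, -0.146, -1]
[0.0291, 0.0038, 0.005, 0, 0, -0.146, -1]
[0.0283, 0.008, 0.005, 0, 0, -0.146, -1]
[0.0268, 0.012, 0.005, 0, 0, -0.146, -1]
[0.0248, 0.0158, 0.005, 0, 0, -0.146, -1]
[0.0222, 0.0192, 0.005, 0, 0, -0.146, -1]
[0.0192, 0.0223, 0.005, 0, 0, -0.146, -1]
[0.0158, 0.0248, 0.005, 0, 0, -0.146, -1]
[0.012, 0.0268, 0.005, 0, 0, -0.146, -1]
[0.0079, 0.0283, 0.005, 0, 0, -0.146, -1]
[0.0037, 0.0291, 0.005, 0, 0, -0.146, -1]
[-0.0005, 0.0294, 0.005, 0, 0, -0.146, -1]
[-0.0048, 0.029, 0.005, 0, 0, -0.146, -1]
[-0.009, 0.028, 0.005, 0, 0, -0.146, -1]
[-0.0129, 0.0264, 0.005, 0, 0, -0.146, -1]
[-0.0166, 0.0242, 0.005, 0, 0, -0.146, -1]
```

Request:
servo_tool --increments '[[[0.0216,-0.02,0.005,0,0,-0.146,-1],[0.0242,-0.0166,0.005,0,0,-0.146,-1],[0.0264,-0.0129,0.005,0,0,-0.146,-1],[0.028,-0.0089,0.005,0,0,-0.146,-1],[0.029,-0.0048,0.005,0,0,-0.146,-1]]]'

```text
time_s: 1.3
eef_pos: [270.3, -462.3, 211.5]
eef_rot: [0.0, 0.863, 0.506, 0.0]
force: [0.0, -0.2, 0.5]
width: 1.002
finger_force: 0.0
```

Request:
servo_tool --increments '[[[0.0294,-0.0005,0.005,0,0,-0.146,-1],[0.0291,0.0038,0.005,0,0,-0.146,-1],[0.0283,0.008,0.005,0,0,-0.146,-1],[0.0268,0.012,0.005,0,0,-0.146,-1],[0.0248,0.0158,0.005,0,0,-0.146,-1]]]'

```text
time_s: 1.8
eef_pos: [340.7, -333.4, 186.6]
eef_rot: [0.0, 0.625, 0.78, -0.0]
force: [1.1, -0.0, -0.5]
width: 1.001
finger_force: 0.0
```

Request:
servo_tool --increments '[[[0.0222,0.0192,0.005,0,0,-0.146,-1],[0.0192,0.0223,0.005,0,0,-0.146,-1],[0.0158,0.0248,0.005,0,0,-0.146,-1],[0.012,0.0268,0.005,0,0,-0.146,-1],[0.0079,0.0283,0.005,0,0,-0.146,-1]]]'

```text
time_s: 2.3
eef_pos: [411.2, -204.4, 161.6]
eef_rot: [0.0, 0.306, 0.952, -0.0]
force: [0.1, 0.7, 0.0]
width: 0.999
finger_force: 0.0
```

Request:
servo_tool --increments '[[[0.0037,0.0291,0.005,0,0,-0.146,-1],[-0.0005,0.0294,0.005,0,0,-0.146,-1],[-0.0048,0.029,0.005,0,0,-0.146,-1],[-0.009,0.028,0.005,0,0,-0.146,-1],[-0.0129,0.0264,0.005,0,0,-0.146,-1]]]'

```text
time_s: 2.8
eef_pos: [481.6, -75.3, 136.6]
eef_rot: [0.0, -0.055, 0.999, -0.0]
force: [0.9, 0.3, -0.2]
width: 0.999
finger_force: 0.0
```

Request:
servo_tool --increments '[[[-0.0166,0.0242,0.005,0,0,-0.146,-1],[0,0,0,0,0,0,-1],[0,0,0,0,0,0,-1]]]'

```text
time_s: 3.1
eef_pos: [494.9, -50.2, 131.5]
eef_rot: [-0.0, -0.124, 0.992, -0.0]
force: [0.0, -0.2, 0.6]
width: 1.004
finger_force: 0.0
```

```bash
python3 -c "
from h import *
rep(-70.3,-74.2,57)"
```

```text
t 3.1 pos [494.9 -50.2 131.5] trk [-69.8 -73.8] yaw_t -180.0 tilt [-0. -0. -1.] q6 -2.15 F [ 0.  -0.2  0.6] w 87.3 tool move mm [ 0.5 -0.4 74.5]
```

```bash
python3 - <<'E'
from h import *
from rig import imaging,r
o=[]
for n in("top","side"):
    f=imaging.grab_frame(n);pickle.dump(f,open(n+'1.pkl','wb'))
    u=pj(f,r.get_state()['eef_pos']+[0,0,-14]);print(n,u)
    c=pj(f,[494,-50,60]).astype(int);o.append(cv2.resize(f['pixels'][c[1]-45:c[1]+45,c[0]-30:c[0]+30,::-1],(400,600),interpolation=cv2.INTER_CUBIC));print(c)
cv2.imwrite('pics/hov.png',np.hstack(o))
E
```

```text
top [275.53412543 214.73994576]
[273 215]
side [274.45517065 169.60004748]
[273 183]
```

View pics/hov.png

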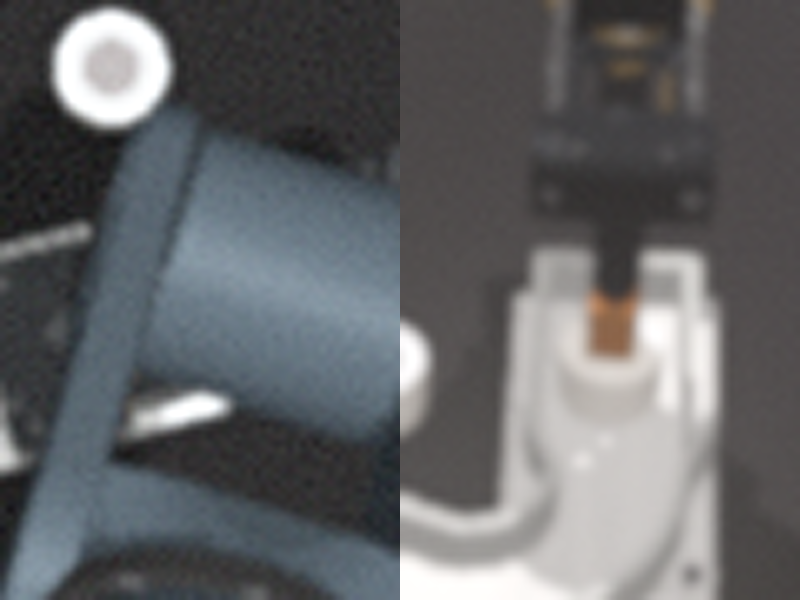

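The side view shows the fingers about 1–1.5 mm toward image right of the vial (617 vs 612 in the crop); good otherwise. Descend and grip lightly.

Request:
servo_tool --increments '[[[-0.001,0,0.025,0,0,0,-1],[0,0,0.025,0,0,0,-1],[0,0,0.0245,0,0,0,-1],[0,0,0,0,0,0,0.2],[0,0,0,0,0,0,0.2]]]' --newtons 6

```text
time_s: 3.7
eef_pos: [495.4, -51.1, 57.2]
eef_rot: [-0.0, -0.123, 0.992, 0.0]
force: [-0.1, 0.4, 0.2]
width: 0.896
finger_force: 0.0
```

Request:
servo_tool --increments '[[[0,0,0,0,0,0,0.4],[0,0,0,0,0,0,0.7],[0,0,0,0,0,0,1],[0,0,0,0,0,0,1],[0,0,0,0,0,0,1]]]' --newtons 6

```text
time_s: 4.2
eef_pos: [495.9, -50.2, 57.4]
eef_rot: [0.0, -0.124, 0.992, -0.0]
force: [-0.3, -0.2, -1.2]
width: 0.448
finger_force: 0.0
```

Request:
servo_tool --increments '[[[0,0,0,0,0,0,1],[0,0,0,0,0,0,1],[0,0,0,0,0,0,1],[0,0,0,0,0,0,1],[0,0,0,0,0,0,1]]]'

```text
time_s: 4.7
eef_pos: [495.8, -50.2, 57.1]
eef_rot: [0.0, -0.124, 0.992, -0.0]
force: [0.0, 0.9, 2.4]
width: 0.286
finger_force: 5.8
```

```bash
python3 -c "
from h import *
rep(-73,-40,57)"
```

```text
t 4.7 pos [495.8 -50.2  57.1] trk [-68.9 -74.1] yaw_t -180.0 tilt [ 0. -0. -1.] q6 -2.15 F [0.  0.9 2.4] w 24.9 tool move mm [ 4.1 34.1  0.1]
```

Request:
servo_tool --increments '[[[0.0008,0.007,0,0,0,0,1],[0.0008,0.007,0,0,0,0,1],[0.0008,0.007,0,0,0,0,1],[0.0008,0.007,0,0,0,0,1],[0.0008,0.006,0,0,0,0,1]]]'

```text
time_s: 5.2
eef_pos: [483.1, -17.4, 57.1]
eef_rot: [-0.0, -0.125, 0.992, 0.0]
force: [0.4, -1.2, 1.0]
width: 0.276
finger_force: 5.9
```

```bash
cat >> h.py <<'E'
def st(n=1):
    from rig import r
    from scipy.spatial.transform import Rotation as Ro
    s=r.get_state();q=s['eef_rot'];M=Ro.from_quat([q[1],q[2],q[3],q[0]]).as_matrix();p=s['eef_pos']
    print('t',round(s['time_s'],2),'z',p[2].round(1),'trk',trk(p).round(1),'yaw_t',round(np.degrees(np.arctan2(M[1,0],M[0,0]))-14.3,1),'Ftool',(M.T@s['force']).round(1),'mom',s['moment'].round(2),'w',round(s['width']*87,1),'grip',round(s['finger_force'],1))
E
python3 -c "
from h import *
st()"
```

```text
t 5.2 z 57.1 trk [-73.1 -39.2] yaw_t -180.0 Ftool [-0.1 -1.3 -1. ] mom [-0.01 -0.21 -0.01] w 24.0 grip 5.9
```

Request:
servo_tool --increments '[[[0,0.005,0,0,0,0,1],[0,0.005,0,0,0,0,1],[0,0.004,0,0,0,0,1],[0,0.004,0,0,0,0,1],[0,0.003,0,0,0,0,1]]]'

```text
time_s: 5.7
eef_pos: [478.3, 2.4, 57.1]
eef_rot: [0.0, -0.124, 0.992, -0.0]
force: [-0.8, -1.1, 2.1]
width: 0.281
finger_force: 5.9
```

Request:
servo_tool --increments '[[[0,0.002,0,0,0,0,1],[0,0.002,0,0,0,0,1],[0,0.002,0,0,0,0,1]]]'

```text
time_s: 6.0
eef_pos: [476.9, 7.9, 57.1]
eef_rot: [0.0, -0.124, 0.992, -0.0]
force: [-0.3, -0.8, 2.4]
width: 0.281
finger_force: 5.9
```

```bash
python3 -c "
from h import *
st()"
```

```text
t 6.0 z 57.1 trk [-72.9 -13.1] yaw_t -180.0 Ftool [ 0.5 -0.7 -2.4] mom [-0.05 -0.2  -0.03] w 24.4 grip 5.9
```

Request:
servo_tool --increments '[[[0,0.002,0,0,0,0,1],[0,0.002,0,0,0,0,1],[0,0.002,0,0,0,0,1],[0,0,0,0,0,0,1]]]'

```text
time_s: 6.4
eef_pos: [475.2, 14.1, 57.1]
eef_rot: [-0.0, -0.124, 0.992, 0.0]
force: [1.4, 0.5, 2.9]
width: 0.281
finger_force: 5.9
```

Request:
servo_tool --increments '[[[0,0.0015,0,0,0,0,1],[0,0.0015,0,0,0,0,1],[0,0,0,0,0,0,1]]]'

```text
time_s: 6.7
eef_pos: [474.6, 16.8, 57.1]
eef_rot: [0.0, -0.124, 0.992, 0.0]
force: [-0.5, 0.9, 4.0]
width: 0.278
finger_force: 5.9
```

```bash
python3 -c "
from h import *
st()"
```

```text
t 6.7 z 57.1 trk [-72.9  -3.9] yaw_t -180.0 Ftool [ 0.3  1.  -4. ] mom [ 0.1  -0.18  0.02] w 24.2 grip 5.9
```

Request:
servo_tool --increments '[[[0,0.001,-0.0003,0,0,0,1],[0,0.001,0,0,0,0,1],[0,0,0,0,0,0,1]]]'

```text
time_s: 7.0
eef_pos: [473.6, 18.8, 57.1]
eef_rot: [-0.001, -0.124, 0.992, 0.0]
force: [0.4, 0.6, -1.0]
width: 0.278
finger_force: 5.9
```

```bash
python3 -c "
from h import *
st()
from rig import imaging
import time
for i in range(3): imaging.grab_frame('top'); st()"
```

```text
t 7.0 z 57.1 trk [-73.4  -1.7] yaw_t -180.0 Ftool [-0.6  0.5  1. ] mom [ 0.16 -0.09 -0.02] w 24.2 grip 5.9
t 7.05 z 57.1 trk [-73.4  -1.7] yaw_t -180.0 Ftool [ 0.5 -0.1  0.6] mom [ 0.15 -0.13  0.01] w 24.4 grip 5.9
t 7.1 z 57.1 trk [-73.4  -1.8] yaw_t -180.0 Ftool [-0.   0.1  1.4] mom [ 0.16 -0.18  0.  ] w 23.8 grip 5.9
t 7.15 z 57.1 trk [-73.4  -1.8] yaw_t -180.0 Ftool [-0.6 -0.   1.3] mom [ 0.2  -0.15 -0.02] w 24.3 grip 5.9
```

Request:
servo_tool --increments '[[[0,0.002,0,0,0,0,1],[0,0.002,0,0,0,0,1],[0.0006,0,0,0,0,0,1],[0.0006,0,0,0,0,0,1]]]'

```text
time_s: 7.55
eef_pos: [471.8, 22.3, 57.3]
eef_rot: [-0.0, -0.124, 0.992, 0.0]
force: [-0.5, -0.6, -1.1]
width: 0.277
finger_force: 5.9
```

```bash
cat >> h.py <<'E'
def av(k=4):
    from rig import r,imaging
    from scipy.spatial.transform import Rotation as Ro
    F=[];P=[]
    for i in range(k):
        s=r.get_state();q=s['eef_rot'];M=Ro.from_quat([q[1],q[2],q[3],q[0]]).as_matrix();F.append(M.T@s['force']);P.append(s['eef_pos'])
        if i<k-1: imaging.grab_frame('top')
    p=np.mean(P,0);print('t',round(s['time_s'],2),'z',p[2].round(1),'trk',trk(p).round(1),'yaw_t',round(np.degrees(np.arctan2(M[1,0],M[0,0]))-14.3,1),'Ftool',np.mean(F,0).round(1),'mom',s['moment'].round(2),'grip',round(s['finger_force'],1))
E
python3 -c "
from h import *
av()"
```

```text
t 7.7 z 57.3 trk [-74.3   2. ] yaw_t -180.0 Ftool [ 0.3 -0.1  2. ] mom [ 0.17 -0.12  0.03] grip 5.9
```

Request:
servo_tool --increments '[[[0.0007,0,0,0,0,0,1],[0.0007,0,0,0,0,0,1],[0.0006,0,0,0,0,0,1]]]'

```text
time_s: 8.0
eef_pos: [471.1, 21.5, 57.6]
eef_rot: [0.001, -0.124, 0.992, -0.0]
force: [2.0, 1.1, -1.9]
width: 0.277
finger_force: 6.0
```

```bash
python3 -c "
from h import *
av()"
```

```text
t 8.15 z 57.6 trk [-75.1   1.5] yaw_t -180.0 Ftool [-2.5  0.7  1.3] mom [ 0.3  -0.56 -0.01] grip 6.0
```

Request:
servo_tool --increments '[[[-0.001,0,0,0,0,0,1],[-0.001,0,0,0,0,0,1],[-0.001,0,0,0,0,0,1],[-0.001,0,0,0,0,0,1]]]'

```text
time_s: 8.55
eef_pos: [472.9, 22.8, 57.2]
eef_rot: [-0.001, -0.124, 0.992, 0.0]
force: [-0.6, -0.1, -0.5]
width: 0.274
finger_force: 6.0
```

```bash
python3 -c "
from h import *
av()"
```

```text
t 8.7 z 57.2 trk [-72.8   2.3] yaw_t -180.0 Ftool [ 0.3 -0.4  0.2] mom [0.1  0.01 0.01] grip 6.0
```

Request:
servo_tool --increments '[[[-0.0008,0,0,0,0,0,1],[-0.0008,0,0,0,0,0,1]]]'

```text
time_s: 8.9
eef_pos: [474.4, 23.1, 57.2]
eef_rot: [-0.001, -0.124, 0.992, 0.0]
force: [-3.1, -1.0, 1.7]
width: 0.275
finger_force: 6.0
```

```bash
python3 -c "
from h import *
av()"
```

```text
t 9.05 z 57.2 trk [-71.5   2.3] yaw_t -180.0 Ftool [ 2.3 -0.8 -0.6] mom [-0.14  0.35 -0.04] grip 6.0
```

Request:
servo_tool --increments '[[[0.001,0,0,0,0,0,1],[0.001,0.001,0,0,0,0.0143,1],[0,0.002,0,0,0,0.0286,1],[0,0.002,0,0,0,0.0286,1],[0,0.002,0,0,0,0.0286,1]]]'

```text
time_s: 9.55
eef_pos: [473.0, 29.4, 57.4]
eef_rot: [0.001, -0.073, 0.997, -0.0]
force: [-0.2, 0.4, -2.4]
width: 0.277
finger_force: 6.0
```

```bash
cat >> h.py <<'E'
def arc(c=(-3.3,3.3)):
    from rig import r
    p=trk(r.get_state()['eef_pos'])-np.array(c);print('radius',np.hypot(*p).round(2),'deg round',(180-np.degrees(np.arctan2(p[1],p[0]))).round(1));av(2)
E
python3 -c "
from h import *
arc()"
```

```text
radius 68.3 deg round 4.5
t 9.6 z 57.4 trk [-71.4   8.8] yaw_t -185.9 Ftool [0.4 0.2 2.1] mom [ 0.11 -0.12 -0.01] grip 6.0
```

Request:
servo_tool --increments '[[[0.0005,0.002,0,0,0,0.0286,1],[0,0.002,0,0,0,0.0286,1],[0,0.002,0,0,0,0.0286,1],[0,0.002,0,0,0,0.0286,1],[0,0.002,0,0,0,0.0286,1]]]'

```text
time_s: 10.1
eef_pos: [471.5, 39.3, 57.4]
eef_rot: [0.001, -0.002, 1.0, -0.0]
force: [0.3, 0.3, -1.9]
width: 0.277
finger_force: 6.0
```

```bash
python3 -c "
from h import *
arc()"
```

```text
radius 68.77 deg round 12.9
t 10.15 z 57.4 trk [-70.4  18.8] yaw_t -194.1 Ftool [-0.2  0.5  2. ] mom [ 0.1  -0.14  0.01] grip 6.0
```

Request:
servo_tool --increments '[[[0.0003,0.002,0,0,0,0.0286,1],[0,0.002,0,0,0,0.0286,1],[0,0.002,0,0,0,0.0286,1],[0,0.002,0,0,0,0.0286,1],[0,0.002,0,0,0,0.0286,1]]]'

```text
time_s: 10.65
eef_pos: [471.5, 49.2, 57.4]
eef_rot: [0.001, 0.069, 0.998, 0.0]
force: [-0.6, 0.4, -1.7]
width: 0.279
finger_force: 6.0
```

```bash
python3 -c "
from h import *
arc()"
```

```text
radius 69.23 deg round 21.1
t 10.7 z 57.4 trk [-67.8  28.4] yaw_t 157.8 Ftool [0.2 0.1 1.4] mom [ 0.07 -0.16  0.02] grip 6.0
```

Request:
servo_tool --increments '[[[0,0.002,0,0,0,0.0286,1],[0,0.002,0,0,0,0.0286,1],[0,0.002,0,0,0,0.0286,1],[0,0.002,0,0,0,0.0286,1],[0,0.002,0,0,0,0.0286,1]]]'

```text
time_s: 11.2
eef_pos: [473.3, 59.0, 57.4]
eef_rot: [0.001, 0.14, 0.99, 0.0]
force: [-0.4, 0.4, -2.0]
width: 0.275
finger_force: 6.0
```

```bash
python3 -c "
from h import *
arc()"
```

```text
radius 69.34 deg round 29.4
t 11.25 z 57.4 trk [-63.7  37.4] yaw_t 149.6 Ftool [ 0.4 -0.   1.8] mom [ 0.11 -0.14  0.01] grip 6.0
```

Request:
servo_tool --increments '[[[0,0.002,0,0,0,0.0286,1],[0,0.002,0,0,0,0.0286,1],[0,0.002,0,0,0,0.0286,1],[0,0.002,0,0,0,0.0286,1],[0,0.002,0,0,0,0.0286,1]]]'

```text
time_s: 11.75
eef_pos: [476.5, 68.4, 57.4]
eef_rot: [0.0, 0.21, 0.978, 0.0]
force: [-0.2, 0.6, -2.3]
width: 0.274
finger_force: 6.0
```

```bash
python3 -c "
from h import *
arc()"
```

```text
radius 69.41 deg round 37.6
t 11.8 z 57.4 trk [-58.2  45.7] yaw_t 141.4 Ftool [-0.3  0.6  2. ] mom [ 0.07 -0.15  0.02] grip 6.0
```

Request:
servo_tool --increments '[[[0,0.002,0,0,0,0.0286,1],[0,0.002,0,0,0,0.0286,1],[0,0.002,0,0,0,0.0286,1],[0,0.002,0,0,0,0.0286,1],[0,0.002,0,0,0,0.0286,1]]]'

```text
time_s: 12.3
eef_pos: [481.0, 77.3, 57.3]
eef_rot: [0.0, 0.279, 0.96, 0.0]
force: [0.5, -0.4, -1.9]
width: 0.278
finger_force: 6.0
```

```bash
python3 -c "
from h import *
arc()"
```

```text
radius 69.48 deg round 45.8
t 12.35 z 57.4 trk [-51.6  53.1] yaw_t 133.3 Ftool [-0.5 -0.   1.6] mom [ 0.02 -0.17 -0.  ] grip 6.0
```

Request:
servo_tool --increments '[[[0,0.002,0,0,0,0.0286,1],[0,0.002,0,0,0,0.0286,1],[0,0.002,0,0,0,0.0286,1],[0,0.002,0,0,0,0.0286,1],[0,0.002,0,0,0,0.0286,1]]]'

```text
time_s: 12.85
eef_pos: [486.8, 85.3, 57.3]
eef_rot: [0.0, 0.347, 0.938, 0.0]
force: [-0.2, -0.8, -2.1]
width: 0.273
finger_force: 6.0
```

```bash
python3 -c "
from h import *
arc()"
```

```text
radius 69.53 deg round 53.9
t 12.9 z 57.4 trk [-44.   59.6] yaw_t 125.1 Ftool [-0.2  0.   2.1] mom [ 0.05 -0.17  0.04] grip 6.0
```

Request:
servo_tool --increments '[[[0,0.002,0,0,0,0.0286,1],[0,0.002,0,0,0,0.0286,1],[0,0.002,0,0,0,0.0286,1],[0,0.002,0,0,0,0.0286,1],[0,0.002,0,0,0,0.0286,1]]]'

```text
time_s: 13.4
eef_pos: [493.6, 92.5, 57.3]
eef_rot: [0.0, 0.413, 0.911, 0.0]
force: [-0.8, 0.5, -1.8]
width: 0.273
finger_force: 6.0
```

```bash
python3 -c "
from h import *
arc()"
```

```text
radius 69.57 deg round 62.1
t 13.45 z 57.4 trk [-35.6  64.8] yaw_t 116.9 Ftool [0.4 0.3 2.2] mom [ 0.04 -0.17 -0.01] grip 6.0
```

Request:
servo_tool --increments '[[[0,0.002,0,0,0,0.0286,1],[0,0.002,0,0,0,0.0286,1],[0,0.002,0,0,0,0.0286,1],[0,0.002,0,0,0,0.0286,1],[0,0.002,0,0,0,0.0286,1]]]'

```text
time_s: 13.95
eef_pos: [501.4, 98.7, 57.3]
eef_rot: [0.0, 0.477, 0.879, 0.0]
force: [-0.0, -0.8, -1.7]
width: 0.274
finger_force: 6.0
```

```bash
python3 -c "
from h import *
arc()"
```

```text
radius 69.57 deg round 70.3
t 14.0 z 57.3 trk [-26.5  68.8] yaw_t 108.7 Ftool [-0.3 -0.1  2.3] mom [-0.02 -0.18  0.  ] grip 6.0
```

Request:
servo_tool --increments '[[[0,0.002,0,0,0,0.0286,1],[0,0.002,0,0,0,0.0286,1],[0,0.002,0,0,0,0.0286,1],[0,0.002,0,0,0,0.0286,1],[0,0.002,0,0,0,0.0286,1]]]'

```text
time_s: 14.5
eef_pos: [510.1, 103.5, 57.3]
eef_rot: [0.0, 0.538, 0.843, -0.0]
force: [-0.4, -0.0, -1.9]
width: 0.275
finger_force: 6.0
```

```bash
python3 -c "
from h import *
arc()"
```

```text
radius 69.37 deg round 78.5
t 14.55 z 57.3 trk [-16.9  71.3] yaw_t 100.5 Ftool [-0.2 -0.1  2. ] mom [ 0.04 -0.18 -0.01] grip 6.0
```

Request:
servo_tool --increments '[[[0,0.002,0,0,0,0.0286,1],[0,0.002,0,0,0,0.0286,1],[0,0.002,0,0,0,0.0286,1],[0,0.002,0,0,0,0.0286,1],[0,0.002,0,0,0,0.0286,1]]]'

```text
time_s: 15.05
eef_pos: [519.5, 107.0, 57.3]
eef_rot: [0.0, 0.598, 0.802, -0.0]
force: [0.5, -2.1, -1.2]
width: 0.277
finger_force: 6.0
```

```bash
python3 -c "
from h import *
arc()"
```

```text
radius 69.24 deg round 86.8
t 15.1 z 57.4 trk [-6.9 72.4] yaw_t 92.2 Ftool [-1.9  0.   2.1] mom [-0.33 -0.28 -0.04] grip 6.0
```

Request:
servo_tool --increments '[[[-0.0005,0.002,0,0,0,0.02,1],[-0.0005,0.002,0,0,0,0.018,1],[0,0.002,0,0,0,0,1],[0,0.002,0,0,0,0,1]]]'

```text
time_s: 15.5
eef_pos: [527.3, 108.8, 57.3]
eef_rot: [-0.0, 0.613, 0.79, 0.0]
force: [-0.2, -0.2, -1.0]
width: 0.273
finger_force: 6.0
```

```bash
python3 -c "
from h import *
arc()"
```

```text
radius 69.07 deg round 93.5
t 15.55 z 57.3 trk [ 1.1 72.2] yaw_t 90.1 Ftool [ 0.3 -0.1  1.7] mom [-0.05 -0.16 -0.01] grip 6.0
```

Request:
servo_tool --increments '[[[0,0.003,0,0,0,0,1],[0,0.003,0,0,0,0,1],[-0.0002,0.003,0,0,0,0,1],[-0.0002,0.003,0,0,0,0,1],[-0.0003,0.003,0,0,0,0,1]]]'

```text
time_s: 16.05
eef_pos: [542.3, 111.7, 57.4]
eef_rot: [0.0, 0.613, 0.79, 0.0]
force: [-0.6, 0.3, -3.2]
width: 0.277
finger_force: 6.0
```

Request:
servo_tool --increments '[[[-0.0003,0.004,0,0,0,0,1],[-0.0003,0.004,0,0,0,0,1],[-0.0003,0.004,0,0,0,0,1],[-0.0003,0.004,0,0,0,0,1],[-0.0003,0.004,0,0,0,0,1]]]'

```text
time_s: 16.55
eef_pos: [562.1, 115.2, 57.3]
eef_rot: [0.0, 0.613, 0.79, -0.0]
force: [-0.7, 1.0, -2.0]
width: 0.278
finger_force: 6.0
```

```bash
python3 -c "
from h import *
arc()
from rig import imaging,r
o=[]
for n in('top','side'):
    f=imaging.grab_frame(n);pickle.dump(f,open(n+'2.pkl','wb'))
    c=pj(f,np.r_[w(70,75),40]).astype(int);print(c);o.append(cv2.resize(f['pixels'][c[1]-45:c[1]+45,c[0]-30:c[0]+30,::-1],(400,600),interpolation=cv2.INTER_CUBIC))
cv2.imwrite('pics/out.png',np.hstack(o))
"
```

```text
radius 77.36 deg round 120.7
t 16.6 z 57.4 trk [36.7 69.7] yaw_t 90.1 Ftool [0.5 0.1 2. ] mom [-0.02 -0.21 -0.02] grip 6.0
[213 182]
[224 221]
```

View pics/out.png

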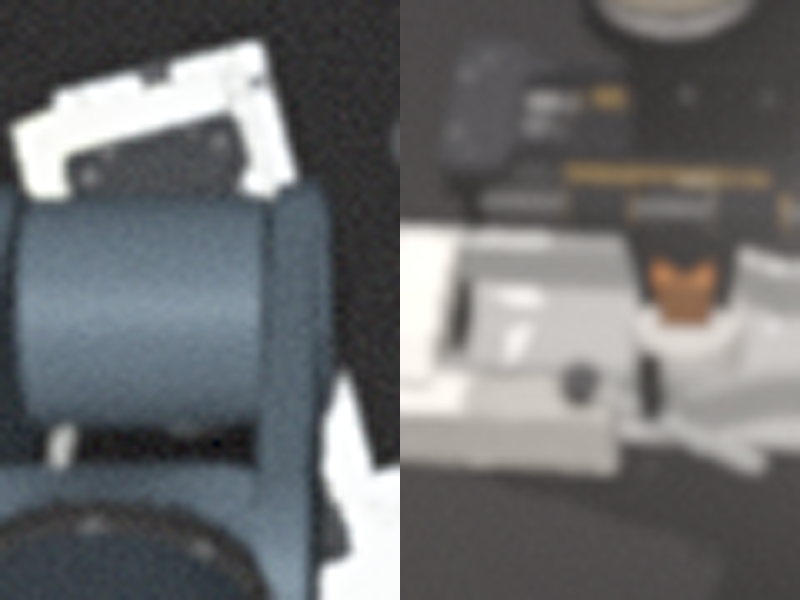

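The side view shows the carrier upright between fingers in the outfeed channel (vial at ~(685,290)), with the keeper still open. Continue to the stop.

Request:
servo_tool --increments '[[[0,0.005,0,0,0,0,1],[0,0.006,0,0,0,0,1],[0,0.006,0,0,0,0,1],[0,0.006,0,0,0,0,1],[0,0.005,0,0,0,0,1]]]' --newtons 10

```text
time_s: 17.2
eef_pos: [589.6, 122.3, 57.3]
eef_rot: [0.0, 0.613, 0.79, 0.0]
force: [-0.2, -0.7, -1.4]
width: 0.281
finger_force: 10.0
```

Request:
servo_tool --increments '[[[0,0.005,0,0,0,0,1],[0,0.005,0,0,0,0,1],[0,0.004,0,0,0,0,1],[0,0.004,0,0,0,0,1],[0,0.003,0,0,0,0,1]]]'

```text
time_s: 17.7
eef_pos: [609.5, 127.4, 57.3]
eef_rot: [0.0, 0.613, 0.79, 0.0]
force: [0.1, -0.1, -1.7]
width: 0.273
finger_force: 10.0
```

```bash
python3 -c "
from h import *
av(3)"
```

```text
t 17.8 z 57.4 trk [85.4 69.9] yaw_t 90.1 Ftool [-0.   0.1  1.6] mom [-0.01 -0.11  0.02] grip 10.0
```

Request:
servo_tool --increments '[[[0,0.002,0,0,0,0,1],[0,0.002,0,0,0,0,1],[0,0.002,0,0,0,0,1],[0,0.0015,0,0,0,0,1],[0,0.0015,0,0,0,0,1]]]'

```text
time_s: 18.3
eef_pos: [618.0, 129.6, 57.3]
eef_rot: [-0.0, 0.613, 0.79, -0.0]
force: [-0.7, -0.1, -1.7]
width: 0.275
finger_force: 10.0
```

Request:
servo_tool --increments '[[[0,0.001,0,0,0,0,1],[0,0.001,0,0,0,0,1],[0,0.001,0,0,0,0,1],[0,0.001,0,0,0,0,1]]]'

```text
time_s: 18.7
eef_pos: [621.8, 130.6, 57.3]
eef_rot: [-0.0, 0.613, 0.79, -0.0]
force: [0.6, 0.3, -1.7]
width: 0.279
finger_force: 10.0
```

```bash
python3 -c "
from h import *
av(2)"
```

```text
t 18.75 z 57.3 trk [97.9 70. ] yaw_t 90.1 Ftool [-0.   0.8  1.6] mom [ 0.01 -0.15 -0.01] grip 10.0
```

Request:
servo_tool --increments '[[[0,0.001,0,0,0,0,1],[0,0.001,0,0,0,0,1],[0,0.001,0,0,0,0,1]]]'

```text
time_s: 19.05
eef_pos: [624.7, 131.4, 57.3]
eef_rot: [-0.0, 0.613, 0.79, -0.0]
force: [-0.7, -0.1, -2.2]
width: 0.274
finger_force: 10.0
```

```bash
python3 -c "
from h import *
av(2)"
```

```text
t 19.1 z 57.4 trk [101.  70.] yaw_t 90.1 Ftool [-0. -0.  2.] mom [ 0.   -0.13 -0.03] grip 10.0
```

Request:
servo_tool --increments '[[[0,0.001,0,0,0,0,1],[0,0.001,0,0,0,0,1],[0,0.001,0,0,0,0,1]]]'

```text
time_s: 19.4
eef_pos: [627.7, 132.1, 57.4]
eef_rot: [0.0, 0.613, 0.79, 0.0]
force: [-0.4, 0.4, -2.0]
width: 0.276
finger_force: 10.0
```

```bash
python3 -c "
from h import *
av(2)"
```

```text
t 19.45 z 57.4 trk [104.  70.] yaw_t 90.1 Ftool [0.2 0.1 2.2] mom [ 0.01 -0.11  0.03] grip 10.0
```

Request:
servo_tool --increments '[[[0,0.001,0,0,0,0,1],[0,0.001,0,0,0,0,1],[0,0.001,0,0,0,0,1]]]'

```text
time_s: 19.75
eef_pos: [630.6, 132.9, 57.4]
eef_rot: [0.0, 0.613, 0.79, 0.0]
force: [-0.8, 0.2, -2.5]
width: 0.274
finger_force: 10.0
```

```bash
python3 -c "
from h import *
av(2)"
```

```text
t 19.8 z 57.4 trk [107.  70.] yaw_t 90.1 Ftool [ 0.3 -0.6  2.4] mom [-0.01 -0.11  0.  ] grip 10.0
```

Request:
servo_tool --increments '[[[0,0.001,0,0,0,0,1],[0,0.001,0,0,0,0,1],[0,0.001,0,0,0,0,1]]]'

```text
time_s: 20.1
eef_pos: [633.2, 133.6, 57.3]
eef_rot: [-0.0, 0.613, 0.79, -0.0]
force: [-1.6, -1.0, -2.3]
width: 0.273
finger_force: 10.0
```

```bash
python3 -c "
from h import *
av(2)"
```

```text
t 20.15 z 57.3 trk [109.6  70.1] yaw_t 90.1 Ftool [-0.3 -0.9  1.7] mom [-0.02  0.01  0.  ] grip 10.0
```

Request:
servo_tool --increments '[[[0,0.0005,0,0,0,0,1],[0,0.0005,0,0,0,0,1]]]'

```text
time_s: 20.35
eef_pos: [633.3, 133.6, 57.3]
eef_rot: [-0.001, 0.613, 0.79, -0.001]
force: [-2.9, -1.9, 1.0]
width: 0.278
finger_force: 10.0
```

```bash
python3 -c "
from h import *
av(2)"
```

```text
t 20.4 z 57.3 trk [109.7  70.1] yaw_t 90.1 Ftool [-0.9 -3.3 -1.2] mom [-0.24  0.46 -0.02] grip 10.0
```

Request:
servo_tool --increments '[[[0,0.0005,0,0,0,0,1],[0,0.0005,0,0,0,0,1],[0,0.0003,0,0,0,0,1]]]'

```text
time_s: 20.7
eef_pos: [633.5, 133.7, 57.3]
eef_rot: [-0.002, 0.613, 0.79, -0.002]
force: [-5.1, -2.8, 4.7]
width: 0.274
finger_force: 10.0
```

```bash
python3 -c "
from h import *
av(2)"
```

```text
t 20.75 z 57.3 trk [109.9  70.1] yaw_t 90.2 Ftool [-0.9 -5.8 -4.1] mom [-0.41  0.97  0.02] grip 10.0
```

Request:
servo_tool --increments '[[[0,0.0005,-0.0001,0,0,0,1],[0,0.0005,-0.0001,0,0,0,1],[0,0.0003,0,0,0,0,1]]]'

```text
time_s: 21.05
eef_pos: [633.6, 133.7, 57.4]
eef_rot: [-0.003, 0.612, 0.791, -0.003]
force: [-7.2, -2.8, 4.7]
width: 0.276
finger_force: 10.0
```

```bash
python3 -c "
from h import *
av(2)"
```

```text
t 21.1 z 57.4 trk [110.   70.1] yaw_t 90.2 Ftool [-1.1 -7.7 -4.6] mom [-0.63  1.29 -0.03] grip 10.0
```

Request:
servo_tool --increments '[[[0,0.0006,-0.0001,0,0,0,1],[0,0,0,0,0,0,1],[0,0,0,0,0,0,1],[0,0,0,0,0,0,1],[0,0,0,0,0,0,1]]]'

```text
time_s: 21.6
eef_pos: [633.7, 133.8, 57.4]
eef_rot: [-0.003, 0.612, 0.791, -0.003]
force: [-7.8, -3.3, 5.8]
width: 0.276
finger_force: 10.0
```

```bash
python3 -c "
from h import *
av(4)"
```

```text
t 21.75 z 57.4 trk [110.1  70.1] yaw_t 90.2 Ftool [-1.  -8.6 -5. ] mom [-0.69  1.37  0.  ] grip 10.0
```

Request:
servo_tool --increments '[[[0,-0.0015,0.0001,0,0,0,1],[0,-0.0015,0.0002,0,0,0,1],[0,0,0,0,0,0,0.3],[0,0,0,0,0,0,0.1],[0,0,0,0,0,0,0.1]]]'

```text
time_s: 22.25
eef_pos: [636.5, 134.2, 57.9]
eef_rot: [0.001, 0.613, 0.79, 0.002]
force: [-0.3, 0.3, 0.3]
width: 0.419
finger_force: 0.0
```

Request:
servo_tool --increments '[[[0,0,0,0,0,0,0.0],[0,0,0,0,0,0,0.0],[0,0,0,0,0,0,0.0]]]'

```text
time_s: 22.55
eef_pos: [634.9, 134.0, 57.4]
eef_rot: [0.0, 0.613, 0.79, 0.0]
force: [-0.0, 0.0, -0.0]
width: 0.491
finger_force: 0.0
```

```bash
python3 -c "
from h import *
st()"
```

```text
t 22.55 z 57.4 trk [111.4  70. ] yaw_t 90.1 Ftool [ 0. -0.  0.] mom [ 0.03 -0.09 -0.02] w 42.7 grip 0.0
```

Released at the stop with zero force. Raise, turn, and measure the pin.

Request:
servo_tool --increments '[[[0,0,-0.02,0,0,0,0],[0,0,-0.025,0,0,0,0],[0,0,-0.025,0,0,0,0],[0,0,0,0,0,0.145,0],[0,0,0,0,0,0.145,0]]]'

```text
time_s: 23.05
eef_pos: [635.5, 134.0, 128.8]
eef_rot: [0.001, 0.722, 0.691, 0.001]
force: [-0.5, -0.6, -0.1]
width: 0.502
finger_force: 0.0
```

Request:
servo_tool --increments '[[[0,0,0,0,0,0.145,0],[0,0,0,0,0,0.145,0],[0,0,0,0,0,0.145,0],[0,0,0,0,0,0.145,0],[0,0,0,0,0,0.145,0]]]'

```text
time_s: 23.55
eef_pos: [634.6, 133.9, 127.4]
eef_rot: [0.0, 0.921, 0.39, 0.0]
force: [-0.6, 0.0, -0.6]
width: 0.5
finger_force: 0.0
```

Request:
servo_tool --increments '[[[0,0,0,0,0,0.145,0],[0,0,0,0,0,0.145,0],[0,0,0,0,0,0.145,0],[0,0,0,0,0,0.12,0],[0,0,0,0,0,0,0]]]'

```text
time_s: 24.05
eef_pos: [634.6, 133.9, 127.4]
eef_rot: [-0.0, 0.992, 0.126, 0.0]
force: [0.4, -0.0, -1.2]
width: 0.496
finger_force: 0.0
```

```bash
python3 - <<'E'
from h import *
from rig import imaging
T=pickle.load(open('top.pkl','rb'));S=pickle.load(open('side.pkl','rb'))
print('pin top',trk(bp(T,160+150*.225,130+291*.225,80)),'pivot',trk(bp(T,160+157*.225,130+243*.225,50)),'end',trk(bp(T,160+135*.225,130+372*.225,43)))
b=np.array([4.5,0])
print('side pin',trk(bp(S,160+286*.25,140+361*.25,78)[:2]+b),'pivot',trk(bp(S,160+243*.25,140+374*.25,48)[:2]+b),'end',trk(bp(S,160+350*.25,140+420*.25,43)[:2]+b))
rep(44,138,110)
f=imaging.grab_frame('side')
c=pj(f,np.r_[w(80,85),40]).astype(int);print(c)
cv2.imwrite('pics/rel.png',cv2.resize(f['pixels'][c[1]-35:c[1]+35,c[0]-45:c[0]+45,::-1],(720,560),interpolation=cv2.INTER_CUBIC))
E
```

```text
pin top [ 44.10977263 135.46175066] pivot [ 76.902361   126.62054183] end [ -2.02259819 162.9667177 ]
side pin [ 45.20632484 138.94475246] pivot [ 77.74994954 127.22177403] end [1.07310565e-01 1.59386054e+02]
t 24.05 pos [634.6 133.9 127.4] trk [111.1  70. ] yaw_t 0.2 tilt [ 0.  0. -1.] q6 1.35 F [ 0.4 -0.  -1.2] w 43.1 tool move mm [-66.9 -68.2  17.4]
[220 223]
```

View pics/rel.png

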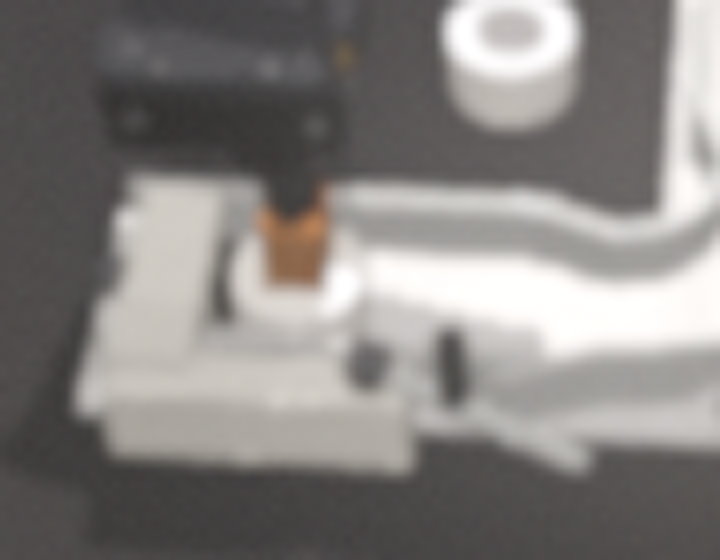

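The carrier (vial at ~(295,245)) stands upright against the stop; pin at (452,365) and keeper open. Go to the pin at track ≈(44.5,138).

Request:
servo_tool --increments '[[[-0.022,-0.022,0,0,0,0,0],[-0.022,-0.023,0,0,0,0,0],[-0.0225,-0.023,0,0,0,0,0],[0,0,0.02,0,0,0,0],[0,0,0.015,0,0,0,0]]]'

```text
time_s: 24.6
eef_pos: [552.3, 184.0, 92.4]
eef_rot: [-0.0, 0.992, 0.128, 0.0]
force: [0.2, -1.0, 0.3]
width: 0.5
finger_force: 0.0
```

Request:
servo_tool --increments '[[[0,0,0.008,0,0,0,0],[0,0,0.008,0,0,0,0],[0,0,0.006,0,0,0,0],[0,0,0.004,0,0,0,0]]]'

```text
time_s: 25.0
eef_pos: [553.5, 182.9, 66.0]
eef_rot: [-0.0, 0.992, 0.126, 0.0]
force: [-0.3, -0.2, -0.2]
width: 0.498
finger_force: 0.0
```

```bash
python3 -c "
from h import *
st()"
```

```text
t 25.0 z 66.0 trk [ 44.5 137.6] yaw_t 0.2 Ftool [-0.3  0.1  0.2] mom [ 0.06  0.   -0.  ] w 43.3 grip 0.0
```

No contact; close on the pin.

Request:
servo_tool --increments '[[[0,0,0,0,0,0,1],[0,0,0,0,0,0,1],[0,0,0,0,0,0,1],[0,0,0,0,0,0,1],[0,0,0,0,0,0,1]]]' --newtons 15

```text
time_s: 25.5
eef_pos: [552.6, 183.4, 66.6]
eef_rot: [-0.0, 0.992, 0.126, -0.0]
force: [-0.5, 0.6, 1.7]
width: 0.132
finger_force: 13.4
```

Request:
servo_tool --increments '[[[0,0,0,0,0,0,1],[0,0,0,0,0,0,1],[0,0,0,0,0,0,1]]]'

```text
time_s: 25.8
eef_pos: [552.7, 183.4, 66.6]
eef_rot: [-0.0, 0.992, 0.126, -0.0]
force: [-2.8, 0.7, 4.4]
width: 0.13
finger_force: 15.0
```

```bash
python3 - <<'E'
from h import *
st()
# rows of the arc in tool axes (tool x=+x_t, tool y=-y_t), start angle -.33
a=np.linspace(-.33,1.55,26);p=35*np.c_[-np.cos(a),-np.sin(a)];d=np.diff(p,axis=0)
for v in d: print((np.array([v[0],-v[1]])/1000).round(4).tolist())
E
```

```text
t 25.8 z 66.6 trk [ 43.9 138.2] yaw_t 0.2 Ftool [-2.5 -1.4 -4.4] mom [0.4  0.42 0.03] w 11.3 grip 15.0
[-0.0008, 0.0025]
[-0.0006, 0.0026]
[-0.0004, 0.0026]
[-0.0002, 0.0026]
[0.0, 0.0026]
[0.0002, 0.0026]
[0.0004, 0.0026]
[0.0006, 0.0026]
[0.0008, 0.0025]
[0.001, 0.0024]
[0.0012, 0.0024]
[0.0013, 0.0023]
[0.0015, 0.0022]
[0.0017, 0.002]
[0.0018, 0.0019]
[0.002, 0.0018]
[0.0021, 0.0016]
[0.0022, 0.0015]
[0.0023, 0.0013]
[0.0024, 0.0011]
[0.0025, 0.0009]
[0.0025, 0.0007]
[0.0026, 0.0005]
[0.0026, 0.0004]
[0.0026, 0.0002]
```

Request:
servo_tool --increments '[[[-0.0008,0.0025,0,0,0,0,1],[-0.0006,0.0026,0,0,0,0,1],[-0.0004,0.0026,0,0,0,0,1],[-0.0002,0.0026,0,0,0,0,1],[0,0.0026,0,0,0,0,1]]]'

```text
time_s: 26.3
eef_pos: [551.8, 170.9, 66.5]
eef_rot: [-0.001, 0.992, 0.126, -0.003]
force: [-7.2, 4.3, 7.5]
width: 0.132
finger_force: 15.0
```

```bash
python3 -c "
from h import *
st()"
```

```text
t 26.3 z 66.5 trk [ 40.  126.4] yaw_t 0.2 Ftool [-5.9 -6.  -7.5] mom [0.84 1.12 0.09] w 11.5 grip 15.0
```

Request:
servo_tool --increments '[[[-0.0008,0.0026,-0.0003,0,0,0,1],[-0.0006,0.0026,-0.0002,0,0,0,1],[-0.0001,0.0026,0,0,0,0,1],[0.0003,0.0025,0,0,0,0,1],[0.0008,0.0024,0,0,0,0,1]]]'

```text
time_s: 26.8
eef_pos: [554.6, 158.2, 66.5]
eef_rot: [-0.001, 0.992, 0.126, -0.003]
force: [-4.7, 3.4, 4.4]
width: 0.132
finger_force: 15.0
```

```bash
python3 -c "
from h import *
st()"
```

```text
t 26.8 z 66.5 trk [ 39.5 113.3] yaw_t 0.2 Ftool [-3.8 -4.5 -4.4] mom [0.65 0.9  0.17] w 11.5 grip 15.0
```

```bash
python3 - <<'E'
from h import *
from rig import imaging
f=imaging.grab_frame('side')
c=pj(f,np.r_[w(70,95),50]).astype(int);print(c)
cv2.imwrite('pics/kp.png',cv2.resize(f['pixels'][c[1]-35:c[1]+35,c[0]-45:c[0]+45,::-1],(720,560),interpolation=cv2.INTER_CUBIC))
E
```

```text
[223 224]
```

View pics/kp.png

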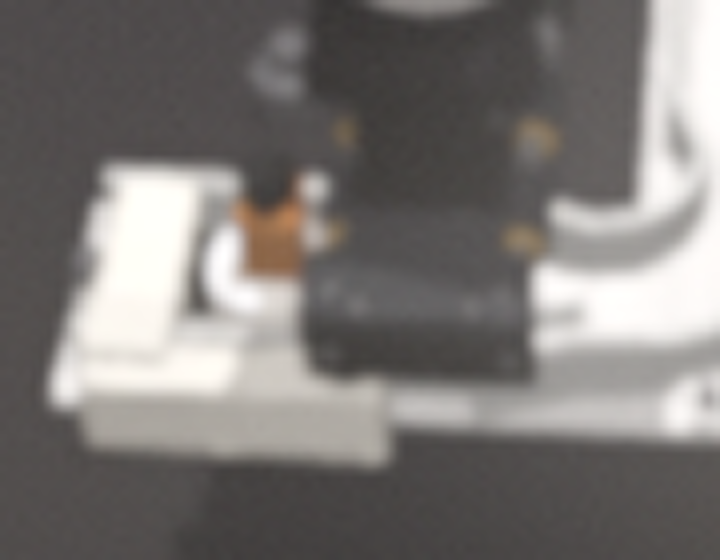

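The gripper hides the pin; the keeper arm's end shows at (570,312), inside the channel, and the carrier is undisturbed. Compute the arm angle.

```bash
python3 - <<'E'
from h import *
S=pickle.load(open('side.pkl','rb'))
e=trk(bp(S,178+572/8,189+312/8,43)[:2]+[4.5,0]);print(e, e-[77.2,126.9], np.hypot(*(e-[77.2,126.9])), np.arctan2(126.9-e[1],77.2-e[0]))
av(3)
E
```

```text
[-1.30513585 97.46859516] [-78.50513585 -29.43140484] 83.84070578274218 0.3586810909764541
t 26.95 z 66.5 trk [ 39.7 112.8] yaw_t 0.2 Ftool [-4.2 -3.2 -4. ] mom [0.4  0.81 0.1 ] grip 15.0
```

Request:
servo_tool --increments '[[[0.0008,0.0025,0,0,0,0,1],[0.001,0.0024,0,0,0,0,1],[0.0012,0.0024,0,0,0,0,1],[0.0013,0.0023,0,0,0,0,1],[0.0015,0.0022,0,0,0,0,1]]]'

```text
time_s: 27.45
eef_pos: [563.3, 148.2, 66.6]
eef_rot: [-0.001, 0.992, 0.126, -0.003]
force: [-6.1, 3.4, 4.1]
width: 0.134
finger_force: 15.0
```

```bash
python3 -c "
from h import *
av(2)"
```

```text
t 27.5 z 66.6 trk [ 45.7 101.2] yaw_t 0.2 Ftool [-4.3 -3.8 -3.5] mom [0.36 0.73 0.11] grip 15.0
```

Request:
servo_tool --increments '[[[0.0018,0.0018,0,0,0,0,1],[0.002,0.0017,0,0,0,0,1],[0.0021,0.0016,0,0,0,0,1],[0.0022,0.0014,0,0,0,0,1],[0.0024,0.0012,0,0,0,0,1]]]'

```text
time_s: 28.0
eef_pos: [575.7, 143.5, 66.5]
eef_rot: [-0.001, 0.992, 0.126, -0.002]
force: [-5.0, 4.1, 4.2]
width: 0.132
finger_force: 15.0
```

```bash
python3 -c "
from h import *
av(2)"
```

```text
t 28.05 z 66.5 trk [56.7 93.8] yaw_t 0.2 Ftool [-3.4 -5.2 -3.8] mom [0.61 0.74 0.2 ] grip 15.0
```

Request:
servo_tool --increments '[[[0.0025,0,0,0,0,0,1],[0.0025,0,0,0,0,0,1],[0.0025,0,0,0,0,0,1],[0.0025,0,0,0,0,0,1],[0.0025,0,0,0,0,0,1]]]'

```text
time_s: 28.55
eef_pos: [588.5, 143.1, 66.6]
eef_rot: [0.002, 0.992, 0.127, -0.002]
force: [-3.2, -8.2, 3.0]
width: 0.127
finger_force: 15.0
```

```bash
python3 -c "
from h import *
av(2)"
```

```text
t 28.6 z 66.6 trk [69.  90.3] yaw_t 0.3 Ftool [-4.9  6.8 -3. ] mom [-1.16  0.61  0.1 ] grip 15.0
```

Request:
servo_tool --increments '[[[0.002,0.001,0,0,0,0,1],[0.002,0.001,0,0,0,0,1],[0.002,0,0,0,0,0,1],[0.001,0,0,0,0,0,1]]]'

```text
time_s: 29.0
eef_pos: [596.2, 144.3, 66.6]
eef_rot: [0.001, 0.992, 0.127, -0.002]
force: [-4.3, -3.4, 3.7]
width: 0.131
finger_force: 15.0
```

```bash
python3 -c "
from h import *
av(2)"
```

```text
t 29.05 z 66.6 trk [76.5 89.6] yaw_t 0.2 Ftool [-4.6  2.4 -3.2] mom [-0.64  0.63  0.14] grip 15.0
```

Request:
servo_tool --increments '[[[0.001,0,0,0,0,0,1],[0.001,0,0,0,0,0,1],[0,0,0,0,0,0,1]]]'

```text
time_s: 29.35
eef_pos: [598.2, 144.9, 66.6]
eef_rot: [0.001, 0.992, 0.127, -0.001]
force: [-3.4, -4.1, 2.8]
width: 0.13
finger_force: 15.0
```

```bash
python3 -c "
from h import *
av(2)"
```

```text
t 29.4 z 66.6 trk [78.5 89.7] yaw_t 0.2 Ftool [-4.4  2.9 -2.3] mom [-0.6   0.63  0.07] grip 15.0
```

Request:
servo_tool --increments '[[[0.001,0,0,0,0,0,1],[0.001,0,0,0,0,0,1],[0,0,0,0,0,0,1]]]'

```text
time_s: 29.7
eef_pos: [598.3, 144.9, 66.5]
eef_rot: [0.001, 0.992, 0.127, -0.004]
force: [-6.8, -5.5, 6.5]
width: 0.133
finger_force: 15.0
```

```bash
python3 - <<'E'
from h import *
av(2)
from rig import imaging
f=imaging.grab_frame('side');pickle.dump(f,open('side3.pkl','wb'))
c=pj(f,np.r_[w(80,75),50]).astype(int);print(c)
cv2.imwrite('pics/kc.png',cv2.resize(f['pixels'][c[1]-35:c[1]+35,c[0]-45:c[0]+45,::-1],(720,560),interpolation=cv2.INTER_CUBIC))
E
```

```text
t 29.75 z 66.5 trk [78.6 89.7] yaw_t 0.3 Ftool [-8.   3.8 -5.6] mom [-0.88  1.11  0.03] grip 15.0
[220 218]
```

View pics/kc.png

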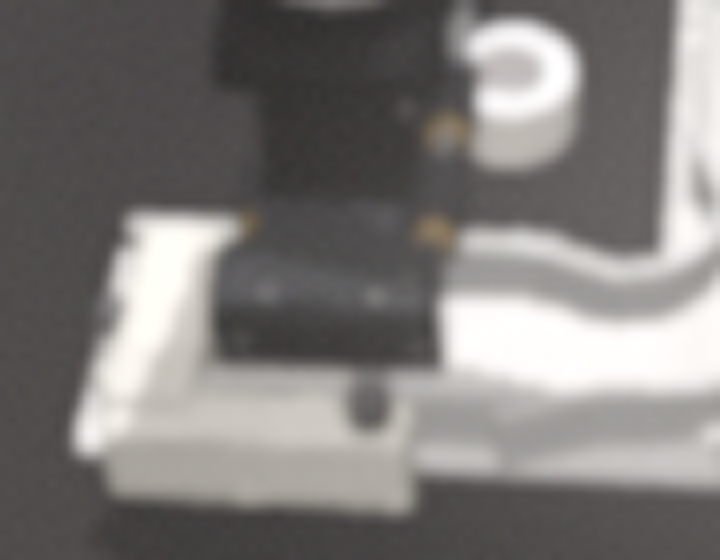

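The tool now stops dead at track x≈78.6 (force up to 8 N): keeper at its end stop, hidden beneath the gripper at (330,330). Unload, open, and rise.

Request:
servo_tool --increments '[[[-0.001,0,0,0,0,0,1],[-0.001,0,0,0,0,0,1],[0,0,0,0,0,0,0.4],[0,0,0,0,0,0,0.3],[0,0,0,0,0,0,0.3]]]'

```text
time_s: 30.3
eef_pos: [600.3, 146.6, 66.9]
eef_rot: [-0.0, 0.992, 0.126, 0.001]
force: [-0.2, 0.4, 0.0]
width: 0.304
finger_force: 0.0
```

Request:
servo_tool --increments '[[[0,0,0,0,0,0,0.3],[0,0,-0.01,0,0,0,0.3],[0,0,-0.02,0,0,0,0.3],[0,0,-0.03,0,0,0,0.3],[0,0,-0.03,0,0,0,0.3]]]'

```text
time_s: 30.8
eef_pos: [599.1, 146.5, 158.1]
eef_rot: [-0.0, 0.992, 0.126, -0.0]
force: [0.4, -0.3, 0.2]
width: 0.349
finger_force: 0.0
```

Request:
servo_tool --increments '[[[-0.04,0.02,-0.02,0,0,0,0.3],[-0.04,0.02,-0.01,0,0,0,0.3],[-0.04,0.02,0,0,0,0,0.3],[-0.04,0.02,0,0,0,0,0.3],[0,0,0,0,0,0,0.3]]]'

```text
time_s: 31.3
eef_pos: [458.9, 27.4, 187.2]
eef_rot: [-0.0, 0.992, 0.124, -0.003]
force: [-0.8, -0.0, 0.6]
width: 0.352
finger_force: 0.0
```

```bash
python3 - <<'E'
from h import *
st()
from rig import imaging
o=[]
for n in('top','side'):
    f=imaging.grab_frame(n)
    c=pj(f,np.r_[w(90,75),50]).astype(int);print(c)
    o.append(cv2.resize(f['pixels'][c[1]-38:c[1]+37,c[0]-25:c[0]+25,::-1],(400,600),interpolation=cv2.INTER_CUBIC))
cv2.imwrite('pics/fin.png',np.hstack(o))
E
```

```text
t 31.3 z 187.2 trk [-85.5  10.3] yaw_t -0.0 Ftool [-0.8 -0.2 -0.6] mom [ 0.02 -0.04  0.02] w 30.6 grip 0.0
[211 175]
[217 218]
```

View pics/fin.png

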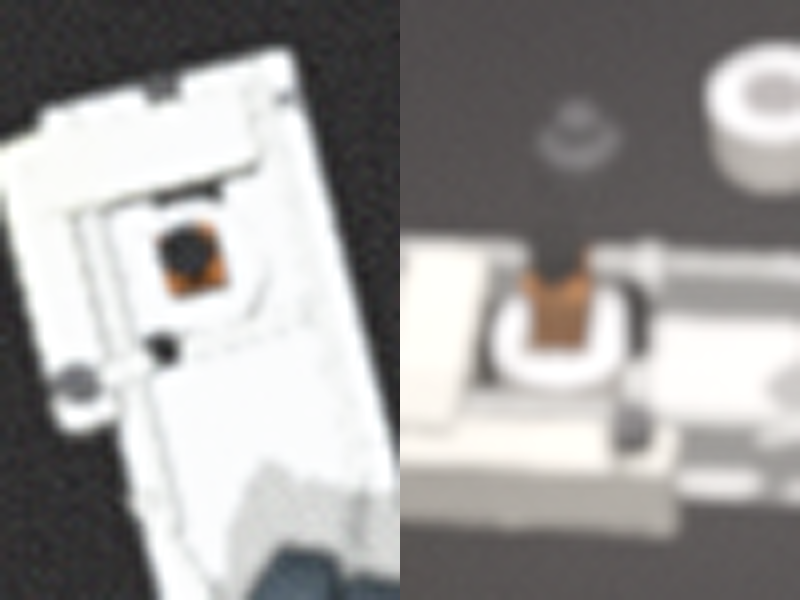

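The keeper lies straight across the channel behind the vial (pivot (78,382), pin (163,350)). The carrier stands upright against the stop, and the arm touches nothing.

```bash
python3 -c "
from rig import workorder
print(workorder.job_done())"
```

```text
the job is handed in; nothing more can be done
None
```

I handed the job in at about 31 s. The carrier stands at the dock, pressed home at about 8.6 N for over half a second and then released. The keeper is swung to its end stop behind the vial, and the arm is clear. The hand-in gave no verdict, so I can't confirm how it was judged.

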